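# Click the sort-box lid shut

### The job

Close the snap-fit lid of the black sort box: press down each of the four raised sides of its yellow rim with a fingertip, one after another, until every side has clicked shut and lies level. Press firmly without hammering; do not lift the box or shove it across the table, leave the star block lying on the lid, and leave everything else alone.

Things in the scene. Friction and masses are not known exactly. Their poses are not given: they have to be found in the camera images.
- case: Black rectangular sort box with a mustard-yellow snap-fit lid, loose on the table, about 1.2 kg: 180 mm along its x, 230 mm along its y, 64 mm high. Origin: centre of its underside; x roughly away from the robot, y roughly to the left (turned up to 0.45 rad). All four sides of the lid's rim are raised at the start.
- lid_middle (a point): Centre of the top of the lid, 64 mm above the table. The middle panel (100 x 150 mm) and four 40 mm square corners are fixed and flat; between the corners the four sides of the rim are separate sprung sections, 40 mm deep. They start tilted up 0.25 rad (outer edge 10 mm high); shut, each is level with the panel.
- pad_far (a point): Centre of the black ribbed thumb pad (22 x 50 mm) on top of the far (+x of the box), 146 mm long rim section, 26 mm out from that section's hinge line and 14 mm in from its outer edge. About 70 mm above the table when raised, 64 mm when shut. x points out from the box (0.25 rad down when shut), y along the section.
- rim_far (a joint): Angle of the far rim section about its inner edge: 0 = standing up, 0.25 = clicked shut (level). It springs back up if let go before half-way (0.125), and past half-way snaps shut by itself and stays. Needs about 9 N on the pad at first, less as it goes down; shut, it rests on a hard stop. Above 80 N the lid would crack.
- pad_near (a point): Centre of the black ribbed thumb pad (22 x 50 mm) on top of the near (-x of the box), 146 mm long rim section, 26 mm out from that section's hinge line and 14 mm in from its outer edge. About 70 mm above the table when raised, 64 mm when shut. x points out from the box (0.25 rad down when shut), y along the section.
- rim_near (a joint): Angle of the near rim section about its inner edge: 0 = standing up, 0.25 = clicked shut (level). It springs back up if let go before half-way (0.125), and past half-way snaps shut by itself and stays. Needs about 9 N on the pad at first, less as it goes down; shut, it rests on a hard stop. Above 80 N the lid would crack.
- pad_left (a point): Centre of the black ribbed thumb pad (22 x 50 mm) on top of the left (+y of the box), 96 mm long rim section, 26 mm out from that section's hinge line and 14 mm in from its outer edge. About 70 mm above the table when raised, 64 mm when shut. x points out from the box (0.25 rad down when shut), y along the section.
- rim_left (a joint): Angle of the left rim section about its inner edge: 0 = standing up, 0.25 = clicked shut (level). It springs back up if let go before half-way (0.125), and past half-way snaps shut by itself and stays. Needs about 9 N on the pad at first, less as it goes down; shut, it rests on a hard stop. Above 80 N the lid would crack.
- pad_right (a point): Centre of the black ribbed thumb pad (22 x 50 mm) on top of the right (-y of the box), 96 mm long rim section, 26 mm out from that section's hinge line and 14 mm in from its outer edge. About 70 mm above the table when raised, 64 mm when shut. x points out from the box (0.25 rad down when shut), y along the section.
- rim_right (a joint): Angle of the right rim section about its inner edge: 0 = standing up, 0.25 = clicked shut (level). It springs back up if let go before half-way (0.125), and past half-way snaps shut by itself and stays. Needs about 9 N on the pad at first, less as it goes down; shut, it rests on a hard stop. Above 80 N the lid would crack.
- star_block: Small wooden printing block with a raised star, 40 x 40 x 24 mm, 50 g, lying loose on the middle of the lid panel. Origin: centre of its underside.
- ring_block: Wooden printing block with a raised disc, 60 x 60 x 24 mm; loose bystander beside the box. Origin: centre of its underside.
- diamond_block: Wooden printing block with a raised diamond, 55 x 70 x 24 mm; loose bystander beside the box. Origin: centre of its underside.
- ink_jar: Blue ink jar, 64 mm diameter, 62 mm high; loose bystander beside the box. Origin: centre of its underside.
- ink_tin: Red ink tin, 72 mm diameter, 50 mm high; loose bystander beside the box. Origin: centre of its underside.
- brayer: Ink roller lying down: rubber roll 36 mm diameter, 90 mm long, handle 135 mm towards its -x; about 40 mm high. Origin under the roll; loose bystander beside the box.
- composing_stick: Flat steel composing stick (open tray), 50 x 200 mm, 21 mm high, with brass stop; loose bystander beside the box. Origin: centre of its underside.
Things that resemble listed ones, but are neither listed nor needed, are in the scene too. Leave any purple or turquoise look-alike of the star_block alone.

How it is judged:
By the outcome, as a careful person would: the job done as asked, in the order asked, and still so for the second after the job is handed in, with the robot touching nothing.
It also fails if it takes over 51 s, if anything falls off the work surface, if the arm or the gripper's body presses on something with over 40 N, if the wrist force passes 120 N, or if a joint passes its speed limit or range.

### The arm

A 6-joint arm with a two-finger parallel gripper is mounted at the origin on the work surface. World frame = base frame: x ahead of the robot, y to its left, z up, the work surface at z = 0. Lengths are in mm, angles in rad, forces in N, time in s.
With the tool pointing down it reaches from about 275 to 750 mm from the base axis. Payload 10.2 kg.
Tool frame: the origin (TCP) lies on the front face of the gripper's body, between the roots of the fingers; the fingertips stand 73 mm ahead of it and the grasp point (between the pads) lies ctrl.grip_depth ahead of it (ctrl.grip_depth is the distance from the TCP to the grasp point, in mm); z points along the fingers, y is the direction in which the jaws open and shut (so a half turn about z gives the same grasp; the last joint's range is limited). The gripper opens to 85 mm and grips with 20 to 120 N. Pads are 22 mm wide; open, the fingers measure 114 mm over their backs; the gripper's body (76 mm by 85 mm) begins 54 mm behind the grasp point. The pads swing forward as they close: fully open they stand 13 mm farther back than shut.
Start: joints at [1.105, 0.313, 1.498, -0, 1.331, -0.223], TCP at [126.234, 509.604, 303.894] pointing down, gripper open.
Joint ranges: [-2.94, 2.94], [-0.97, 2.17], [0.19, 2.56], [-1.23, 4.37], [0.02, 3.11], [-2.88, 2.88]. Speed limits (rad/s): [2.39, 2.39, 3.01, 3.14, 3.14, 3.14].

### API

Orientations are given as a unit quaternion [w, x, y, z].
In Python, from rig import readout, capture, ctrl, nets gives the robot as it stands. The module is installed in compiled form; this text tells all that it offers.
- The arm moves only by the tool apply_moves, never from a script. Its argument "targets" is a list of rows, each a list of 4 numbers: the shift along the tool's x, y, z in cm, then the turn about the tool's z in degrees. A call has 1 to 8 rows; each row shifts and turns the commanded pose from where the row before left it, along the tool's axes as they then stand; what a row does not reach is not made up. A row lasts 1/10 s, in which the tool goes at most 50 mm and 8.59 degrees, less where a joint would pass 70% of its speed; a pose out of reach is approached as far as the arm can. A call with a gripper value outside its range is refused whole. "grip" is the finger opening in cm, from 0 to 8.54, set as the call begins (left out, the last holds). The fingers move at their own pace and stop on an object; "force" is the grip in N (left out, the last holds). Time passes only in rows, so rows that do not move let the fingers close. It gives the time, the measured TCP pose, the force and the opening at its end, in the units of the state.
- readout.sense(): the state, without advancing time (a new reading comes with each control period).
- capture(name): name is "side" or "top" or "wrist"; returns a dict with "img" (480x640x3 uint8, red, green, blue), "fov_y" (degrees; the focal length in pixels is half the picture's height over the tangent of half this angle, whatever the lens; pixels are square), "cx", "cy" (the principal point, pixels), "eye" and "rotation" of the camera in the world. Camera axes: x right, y down, z forward; pixel columns grow to the right and rows downward; lengths in mm; the calibration is good to about 2 mm. A picture is of the moment at which its call begins. There is no depth.
- ctrl.finish_job(): hands the job in, once; it reports no verdict.
Trained networks look in the newest picture that a camera, given by its name, has taken for a name from the list of things; names that differ only in an ending like _2 or _b are one class to them, and where a whole thing is asked for, a point or a joint stands for the part that bears it (a point fixed in the world has none). Each returns a list of dicts, best first, with "score" (0 to 1); they miss things now and then, are a little off and sometimes report something else, mostly with a low value. They report only what shows in the picture. A call takes as long as a camera call. They do not tell look-alikes from the thing itself.
- nets.boxes_of(camera, target): "location" ([column, row] as shares, 0 to 1, of the picture: columns of its width, rows of its height, amid what is visible of it).
The state is a dict: "time_s": time; "joints": joint angles; "dq": joint speeds; "tau": joint torques, N m; "eef_pos": TCP position; "ee_rot": TCP orientation; "force": force on the tool from outside, world axes, zero at the start; "wrist_torque": the same for the moment, N m; "grip_width": opening from 0.0 (shut) to 1.0 (fully open).
Only numpy, scipy, OpenCV 4.12 (cv2) and the standard library are available. Lean on these libraries where they do the work, as an engineer would, in place of code of your own. Each camera call takes 0.05 s, during which the arm holds its last target.

## Working session

There is one attempt and no reset: what is moved stays moved. The work goes in short steps, Python scripts to look and compute and a tool call to move; the robot and the scene stay as the last step left them, time stands still between calls to the robot, and variables do not carry over. Pictures are saved under pics/ and viewed, and the job is handed in when it is done.

Besides the shell and the picture viewer there is one more tool, called after "Call:" as name(argument=value, ...), one argument or row to a line, values as JSON. apply_moves: Moves the arm, as the interface text tells. Its arguments: {"type":"object","properties":{"targets":{"type":"array"},"grip":{"type":"number"},"force":{"type":"number"}},"required":["targets"]}

```bash
mkdir -p pics
cat > h.py <<'E'
import numpy as np, cv2
from rig import readout, capture, ctrl, nets
def ray(c,px):
    f=240/np.tan(np.radians(c['fov_y'])/2)
    d=np.array([(px[0]-c['cx'])/f,(px[1]-c['cy'])/f,1.])
    return np.array(c['eye']),np.array(c['rotation'])@d
def at(c,px,z):
    e,d=ray(c,px); return e+d*(z-e[2])/d[2]
def proj(c,p):
    f=240/np.tan(np.radians(c['fov_y'])/2)
    q=np.array(c['rotation']).T@(np.array(p)-np.array(c['eye'])); return np.array([c['cx']+f*q[0]/q[2],c['cy']+f*q[1]/q[2]])
E
python3 - <<'E'
from h import *
import pickle
d={}
for n in ["top","side"]:
    c=capture(n); d[n]=c
    cv2.imwrite(f"pics/{n}0.png",c['img'][:,:,::-1])
    print(n,c['fov_y'],c['cx'],c['cy'],np.round(c['eye'],1),np.round(c['rotation'],3).tolist())
    for t in ["case","lid_middle","pad_far","pad_near","pad_left","pad_right","star_block"]:
        print(t,[(np.round(np.array(r['location'])*[640,480],1).tolist(),round(r['score'],2)) for r in nets.boxes_of(n,t)][:4])
pickle.dump(d,open('c0.pkl','wb'))
print(readout.sense(), ctrl.grip_depth)
E
```

```text
top 52.872404873790046 316.1867454088007 238.35158447746267 [ 452.    -7.1 1459.8] [0.024, -0.698, 0.715, -0.013]
case []
lid_middle [([293.3, 219.4], 0.92)]
pad_far [([297.8, 191.0], 0.57)]
pad_near [([291.4, 240.5], 0.76), ([501.1, 266.3], 0.49), ([449.7, 242.5], 0.44)]
pad_left [([445.2, 209.6], 0.68), ([264.2, 210.8], 0.61)]
pad_right [([326.6, 217.3], 0.78), ([449.1, 245.4], 0.19)]
star_block [([297.6, 216.4], 0.72), ([283.8, 279.5], 0.72), ([360.4, 226.8], 0.56)]
side 42.20132650647541 318.1765870585316 251.31187339736408 [ 460.1 1262.7  925.4] [0.016, -0.015, 0.884, -0.468]
case [([287.0, 283.8], 0.76), ([315.4, 271.0], 0.43)]
lid_middle [([288.0, 278.3], 0.69), ([381.2, 428.8], 0.42)]
pad_far [([259.5, 266.5], 0.66)]
pad_near [([318.1, 274.5], 0.95)]
pad_left [([276.7, 296.0], 0.85), ([265.9, 375.7], 0.69)]
pad_right [([355.8, 176.2], 0.49), ([295.1, 243.6], 0.15)]
star_block [([362.9, 300.4], 0.74), ([311.2, 238.0], 0.65), ([287.1, 263.2], 0.6)]
{'time_s': 0.8, 'joints': array([ 1.10458862e+00,  3.12885364e-01,  1.49773252e+00,  3.56514535e-05,
        1.33103845e+00, -2.23402723e-01]), 'dq': array([ 0.00103909, -0.00016663, -0.00090043,  0.00159368, -0.00153361,
       -0.00066305]), 'tau': array([-4.47175864e-05, -4.12154746e+01, -2.59877694e+01, -1.77899797e-04,
        6.65185053e-04, -1.70203947e-05]), 'eef_pos': array([126.22583762, 509.58903237, 303.88941344]), 'ee_rot': array([-2.70597964e-05,  1.21108696e-01,  9.92639251e-01, -2.41156037e-05]), 'force': array([-0.19430042,  0.66167537,  0.19363514]), 'wrist_torque': array([-0.0249947 ,  0.03056954,  0.01282558]), 'grip_width': 0.996611060128568} 53.900000000000006
```

```bash
sed -i 's/^def ray/from scipy.spatial.transform import Rotation as R\ndef Q(q): q=np.array(q); return R.from_quat([q[1],q[2],q[3],q[0]]).as_matrix()\ndef ray/; s/np.array(c\[.rotation.\])/Q(c["rotation"])/g' h.py
python3 - <<'E'
from h import *
import pickle
d=pickle.load(open('c0.pkl','rb'))
c=d['top']
for n,p,z in [('mid',(293.3,219.4),64),('far',(297.8,191),70),('near',(291.4,240.5),70),('left',(264.2,210.8),70),('right',(326.6,217.3),70)]: print(n,at(c,p,z).round(1))
c=d['side']
for n,p,z in [('mid',(288,278.3),64),('far',(259.5,266.5),70),('near',(318.1,274.5),70),('left',(276.7,296),70),('right',(295.1,243.6),70)]: print(n,at(c,p,z).round(1))
im=d['top']['img'][:,:,::-1]
cv2.imwrite('pics/topcrop.png',cv2.resize(im[160:280,220:380],(800,600),interpolation=cv2.INTER_CUBIC))
im=d['side']['img'][:,:,::-1]
cv2.imwrite('pics/sidecrop.png',cv2.resize(im[210:330,210:370],(800,600),interpolation=cv2.INTER_CUBIC))
E
```

```text
mid [582.6  78.9  64. ]
far [664.3  63.7  70. ]
near [521.1  85.3  70. ]
left [609.1 162.4  70. ]
right [585.7 -17.9  70. ]
mid [589.6 108.9  64. ]
far [660.1  71.9  70. ]
near [520.  100.5  70. ]
left [608.4 183.   70. ]
right [582.8 -28.2  70. ]
```

View pics/top0.png

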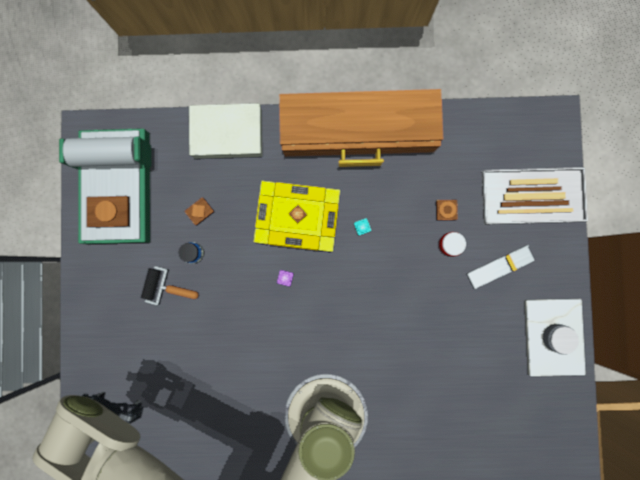

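View pics/side0.png

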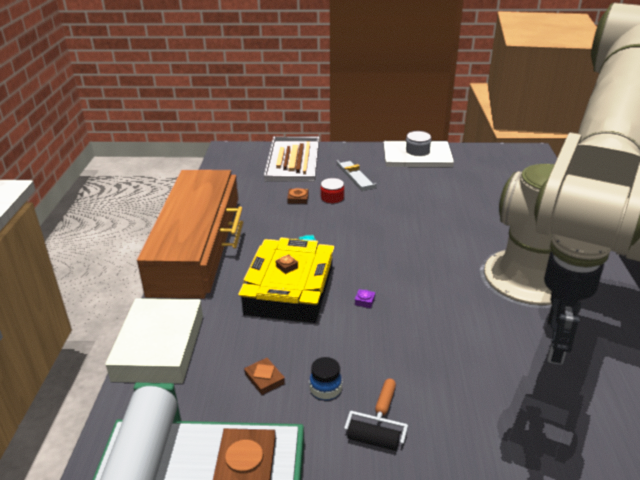

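View pics/topcrop.png

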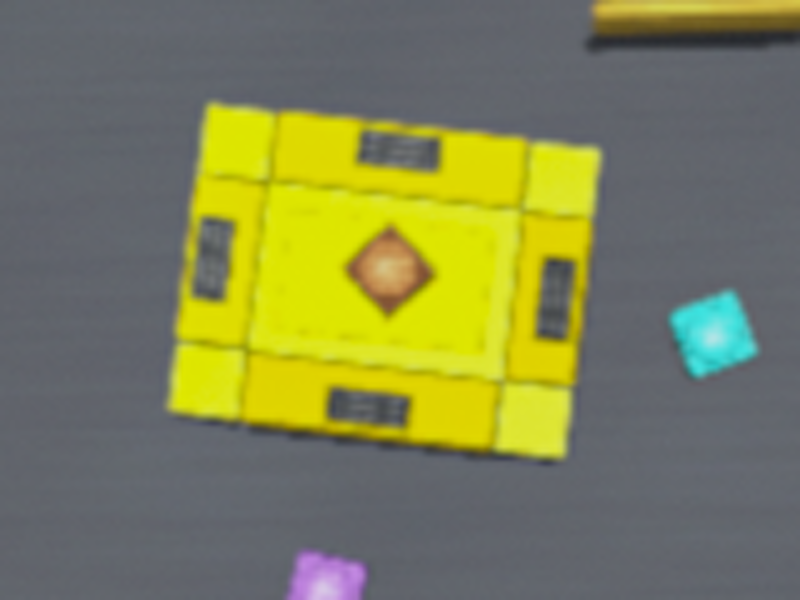

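View pics/sidecrop.png

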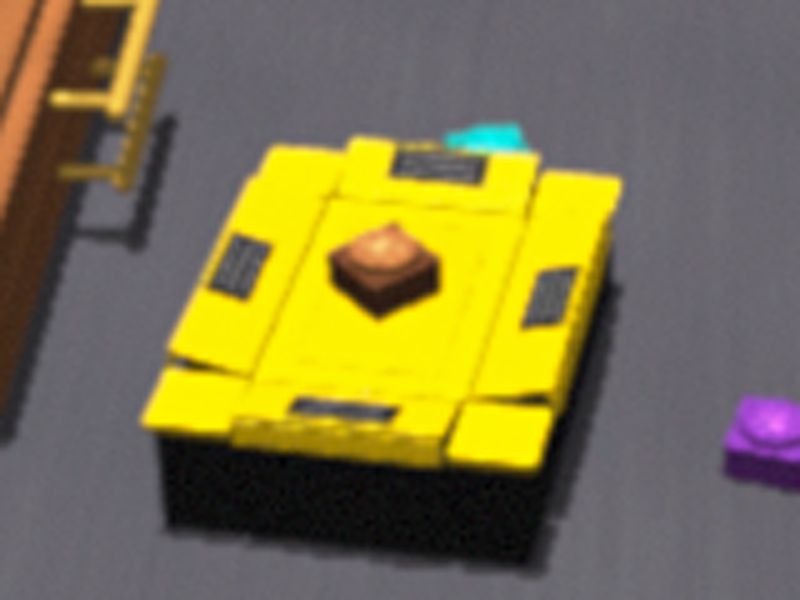

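Run:
```python
from h import *
import pickle
d=pickle.load(open('c0.pkl','rb'))
c=d['top']
f=lambda u:((u[0]+.5)/5-.5+220,(u[1]+.5)/5-.5+160)
P={}
for n,u,z in [('far',(399,151),70),('near',(369,408),70),('left',(213,259),70),('right',(555,299),70),('star',(390,271),88),('c1',(208,103),64),('c2',(600,148),64),('c3',(567,459),64),('c4',(168,411),64)]:
    P[n]=at(c,f(u),z); print(n,P[n].round(1))
m=sum(P[k] for k in('c1','c2','c3','c4'))/4; print('mid',m)
yv=P['c1']-P['c2']+P['c4']-P['c3']; th=np.arctan2(-yv[0],yv[1]); print('yaw',th, np.linalg.norm(yv)/2, np.linalg.norm(P['c1']-P['c4']),np.linalg.norm(P['c2']-P['c3']))
m2=sum(P[k] for k in('far','near','left','right'))/4; print('mid2',m2)
ex=np.array([np.cos(th),np.sin(th),0]);ey=np.array([-np.sin(th),np.cos(th),0])
s=d['side']
for n,v in [('far',76*ex),('near',-76*ex),('left',101*ey),('right',-101*ey)]:
    p=(m+m2)/2+v; p[2]=70; print(n,p.round(1), 'side px',proj(s,p).round(1))
for z in (0,60,100,150): print(z,at(c,(300,146),z).round(),at(c,(300,152),z).round(), at(s,(145,290),z).round(), at(s,(145,265),z).round())
```

```text
far [667.7  59.   70. ]
near [518.9  79.6  70. ]
left [607.5 168.2  70. ]
right [579.3 -29.2  70. ]
star [596.1  64.8  88. ]
c1 [699.8 170.2  64. ]
c2 [667.3 -57.8  64. ]
c3 [486.9 -33.9  64. ]
c4 [520.3 196.7  64. ]
mid [593.56334704  68.81589266  64.        ]
yaw -0.1427908085937369 231.6567675155924 181.38412320605727 181.9860057102724
mid2 [593.3511635  69.3847793  70.       ]
far [668.7  58.3  70. ] side px [256.6 263.1]
near [518.2  79.9  70. ] side px [319.2 269.3]
left [607.8 169.1  70. ] side px [277.6 292.1]
right [579.1 -30.9  70. ] side px [296.7 243. ]
0 [813.  58.   0.] [795.  58.   0.] [945.  79.   0.] [973. -25.  -0.]
60 [799.  55.  60.] [781.  55.  60.] [913. 156.  60.] [940.  58.  60.]
100 [789.  53. 100.] [771.  53. 100.] [892. 207. 100.] [918. 114. 100.]
150 [776.  51. 150.] [760.  51. 150.] [866. 271. 150.] [890. 184. 150.]
```

Candidates for the star block are the brown one on the lid (298,214), the purple one (285,279) and the turquoise one (362,227). The brown one stays where it is. The box has four pads, at (300,190), (294,242), (263,212) and (331,220), and the crops confirm them. I'll start with the left pad.

Call:
apply_moves(
  targets=[
    [-4.2,-1.7,0,0],
    [-4.2,-1.7,0,0],
    [-4.2,-1.7,0,0],
    [-4.2,-1.7,0,0],
    [-4.2,-1.7,0,0],
    [-4.2,-1.7,0,0],
    [-4.2,-1.7,0,0],
  ],
  grip=0,
  force=40,
)

```text
time_s: 1.5
eef_pos: [384.3, 322.0, 304.1]
ee_rot: [0.0, 0.121, 0.993, 0.0]
force: [0.3, 0.7, -0.0]
grip_width: -0.003
```

Call:
apply_moves(
  targets=[
    [-4.2,-1.6,0.5,0],
    [-4.2,-1.6,1.5,0],
    [-4.2,-1.6,1.5,0],
    [-4.2,-1.6,2,0],
    [-4.2,-1.6,2,0],
    [-4.2,-1.6,2,-5.7],
    [0,0,0,0],
    [0,0,0,0],
  ],
)

```text
time_s: 2.3
eef_pos: [604.7, 169.2, 208.1]
ee_rot: [-0.001, 0.072, 0.997, -0.0]
force: [-0.2, 0.2, 0.2]
grip_width: -0.0
```

```bash
cat > st.py <<'E'
from h import *
s=readout.sense(); p=s['eef_pos']; M=Q(s['ee_rot']); a=np.arctan2(M[1,1],M[0,1])
m=np.array([593.5,69.1,0]); th=-.143
ex=np.array([np.cos(th),np.sin(th),0]);ey=np.array([-np.sin(th),np.cos(th),0])
print(s['time_s'],p.round(1),'a',np.degrees(a).round(2),'F',s['force'].round(1),'g',s['grip_width'].round(3),'dq',np.abs(s['dq']).max().round(3))
for n,v in [('left',100*ey),('far',76*ex),('right',-100*ey),('near',-76*ex)]:
    t=m+v-p; print(n,'tool dx,dy cm',(M.T@t/10).round(2)[:2])
E
python3 st.py; python3 -c "
from h import *
c=capture('wrist'); cv2.imwrite('pics/w1.png',c['img'][:,:,::-1])
c=capture('side'); cv2.imwrite('pics/s1.png',cv2.resize(c['img'][130:330,180:420,::-1],(720,600)))"
```

```text
Traceback (most recent call last):
  File "st.py", line 5, in <module>
    print(s['time_s'],p.round(1),'a',np.degrees(a).round(2),'F',s['force'].round(1),'g',s['grip_width'].round(3),'dq',np.abs(s['dq']).max().round(3))
                                                                                        ^^^^^^^^^^^^^^^^^^^^^
AttributeError: 'float' object has no attribute 'round'
```

View pics/w1.png

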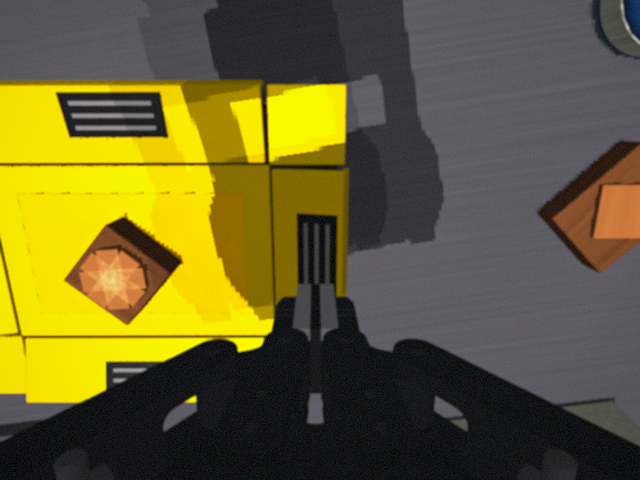

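View pics/s1.png

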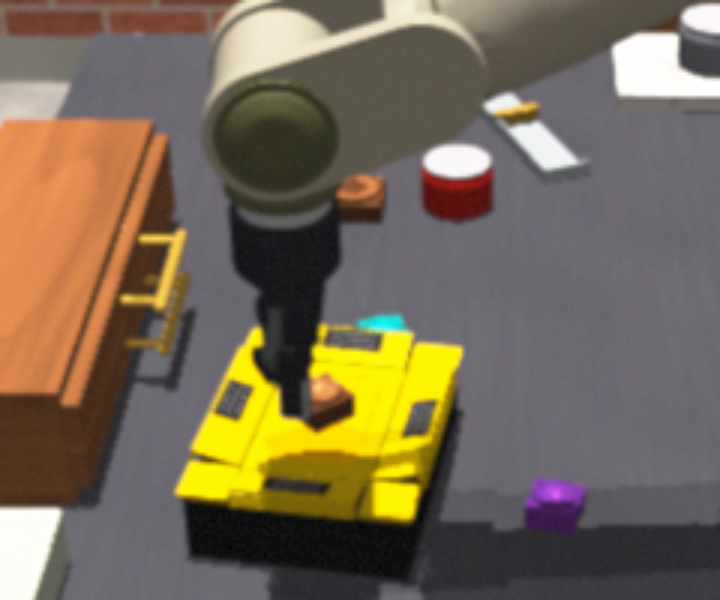

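The wrist picture shows the closed tips at (316,290), in line with the left pad at (317,250). Next I check the offsets.

```bash
sed -i "s/s\['grip_width'\].round(3)/round(s['grip_width'],3)/" st.py; python3 st.py
```

```text
2.4 [604.1 170.4 209.7] a 81.8 F [ 0.2 -0.2 -0.4] g -0.003 dq 0.015
left tool dx,dy cm [-0.38 -0.19]
far tool dx,dy cm [ -7.98 -10.19]
right tool dx,dy cm [ -0.38 -20.19]
near tool dx,dy cm [  7.22 -10.19]
```

Call:
apply_moves(
  targets=[
    [-0.4,-0.2,2,0],
    [0,0,2,0],
    [0,0,1.5,0],
    [0,0,0.5,0],
    [0,0,0.3,0],
    [0,0,0,0],
  ],
)

```text
time_s: 3.0
eef_pos: [608.3, 167.4, 146.5]
ee_rot: [0.0, 0.071, 0.997, 0.0]
force: [0.4, 0.8, -1.2]
grip_width: 0.001
```

Call:
apply_moves(
  targets=[
    [0,0,0.2,0],
    [0,0,0.2,0],
    [0,0,0.2,0],
    [0,0,0,0],
  ],
)

```text
time_s: 3.4
eef_pos: [608.3, 167.1, 140.1]
ee_rot: [0.0, 0.072, 0.997, 0.0]
force: [-0.4, -0.9, -0.1]
grip_width: 0.003
```

Call:
apply_moves(
  targets=[
    [0,0,0.2,0],
    [0,0,0.1,0],
    [0,0,0,0],
  ],
)

```text
time_s: 3.7
eef_pos: [608.2, 167.0, 136.7]
ee_rot: [-0.0, 0.072, 0.997, -0.0]
force: [-0.8, 0.3, 0.5]
grip_width: 0.004
```

```bash
python3 -c "
from h import *
c=capture('wrist'); cv2.imwrite('pics/w2.png',c['img'][:,:,::-1])
c=capture('side'); cv2.imwrite('pics/s2.png',cv2.resize(c['img'][210:330,210:370,::-1],(800,600)))"
```

```text
(no output)
```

View pics/w2.png

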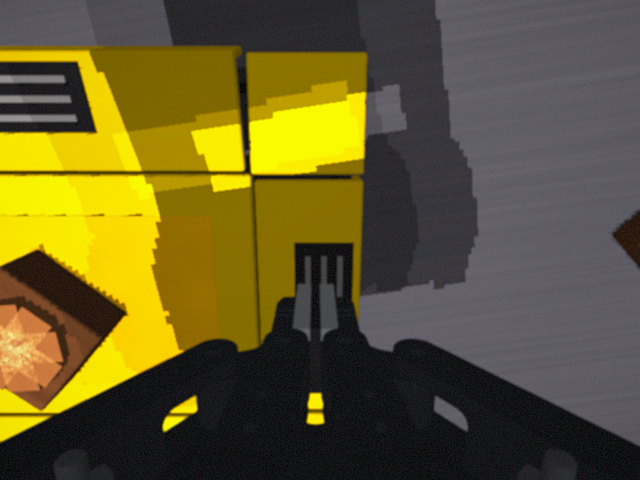

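View pics/s2.png

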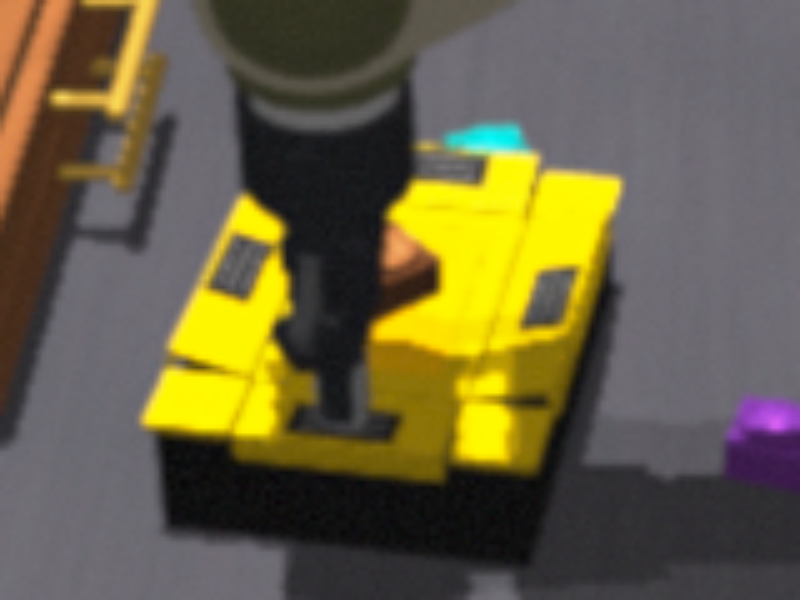

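The left side now looks level with the corners, at side crop (340,430). I'll press on slightly to confirm the hard stop.

Call:
apply_moves(
  targets=[
    [0,0,0.1,0],
    [0,0,0.1,0],
    [0,0,0,0],
  ],
)

```text
time_s: 4.1
eef_pos: [608.3, 167.1, 136.3]
ee_rot: [0.0, 0.072, 0.997, -0.0]
force: [-5.0, -0.4, 10.5]
grip_width: -0.002
```

Call:
apply_moves(
  targets=[
    [0,0,-2,0],
    [0,0,-2,0],
    [-2.5,-3.3,0,0],
    [-2.5,-3.4,0,0],
    [-2.6,-3.4,0,0],
    [0,0,1.5,0],
    [0,0,0,0],
  ],
)

```text
time_s: 4.8
eef_pos: [668.3, 55.6, 157.5]
ee_rot: [-0.002, 0.072, 0.997, 0.0]
force: [-0.3, 1.0, -0.7]
grip_width: 0.003
```

```bash
python3 st.py; python3 -c "
from h import *
c=capture('wrist'); cv2.imwrite('pics/w3.png',c['img'][:,:,::-1])
c=capture('side'); cv2.imwrite('pics/s3.png',cv2.resize(c['img'][210:330,210:370,::-1],(800,600)))"
```

```text
4.8 [668.3  55.6 157.5] a 81.7 F [-0.3  1.  -0.7] g 0.003 dq 0.04
left tool dx,dy cm [ 7.55 10.26]
far tool dx,dy cm [-0.07  0.27]
right tool dx,dy cm [ 7.52 -9.74]
near tool dx,dy cm [15.13  0.25]
```

View pics/w3.png

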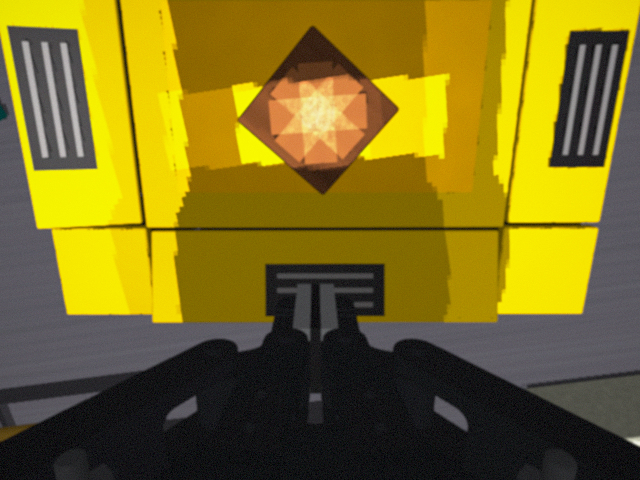

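View pics/s3.png

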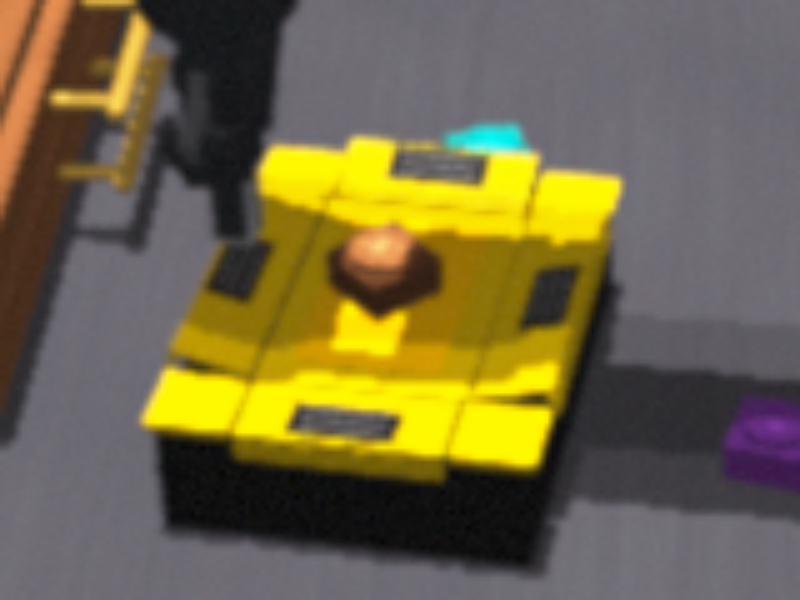

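The left side stays shut in side crop (340,425), and the tips are over the far pad at wrist (316,295). Now I press the far side.

Call:
apply_moves(
  targets=[
    [0,0,0.8,0],
    [0,0,0.3,0],
    [0,0,0.2,0],
    [0,0,0.2,0],
    [0,0,0.2,0],
    [0,0,0.2,0],
    [0,0,0.2,0],
    [0,0,0,0],
  ],
)

```text
time_s: 5.7
eef_pos: [668.7, 56.2, 138.2]
ee_rot: [-0.001, 0.072, 0.997, -0.0]
force: [-0.2, 0.3, 0.8]
grip_width: -0.002
```

Call:
apply_moves(
  targets=[
    [0,0,0.1,0],
    [0,0,0.1,0],
    [0,0,0,0],
  ],
)

```text
time_s: 6.0
eef_pos: [668.9, 56.2, 136.7]
ee_rot: [-0.0, 0.072, 0.997, -0.0]
force: [0.0, -0.4, 0.3]
grip_width: 0.003
```

Call:
apply_moves(
  targets=[
    [0,0,0.1,0],
    [0,0,0.1,0],
    [0,0,0,0],
  ],
)

```text
time_s: 6.3
eef_pos: [669.1, 56.2, 136.5]
ee_rot: [0.0, 0.072, 0.997, -0.0]
force: [-5.6, -0.7, 11.3]
grip_width: -0.0
```

Call:
apply_moves(
  targets=[
    [0,0,-2,0],
    [0,0,-2,0],
    [2.5,-3.2,0,0],
    [2.5,-3.3,0,0],
    [2.6,-3.3,0,0],
    [0,0,1.5,0],
    [0,0,0,0],
    [0,0,0,0],
  ],
)

```text
time_s: 7.1
eef_pos: [580.1, -29.6, 160.1]
ee_rot: [0.0, 0.071, 0.997, 0.0]
force: [0.4, 0.0, 0.9]
grip_width: -0.0
```

```bash
python3 st.py; python3 -c "
from h import *
c=capture('wrist'); cv2.imwrite('pics/w4.png',c['img'][:,:,::-1])
c=capture('side'); cv2.imwrite('pics/s4.png',cv2.resize(c['img'][210:330,210:370,::-1],(800,600)))"
```

```text
7.1 [580.1 -29.6 160.1] a 81.8 F [0.4 0.  0.9] g -0.0 dq 0.018
left tool dx,dy cm [ 0.09 19.96]
far tool dx,dy cm [-7.51  9.96]
right tool dx,dy cm [ 0.09 -0.04]
near tool dx,dy cm [7.69 9.96]
```

View pics/w4.png

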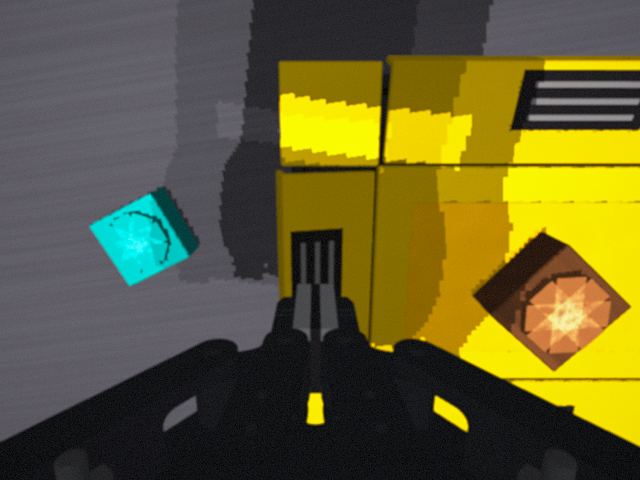

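View pics/s4.png

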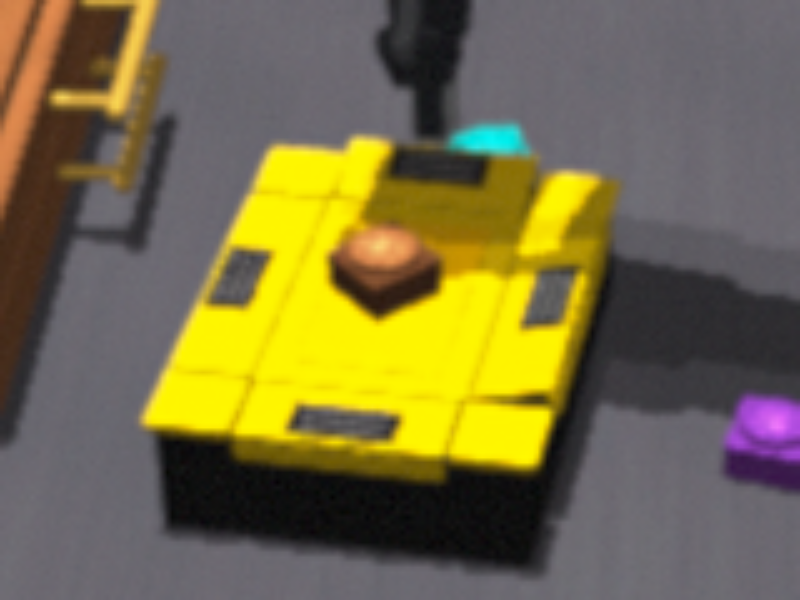

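The far side is shut, at side crop (240,280), and the tips are in line with the right pad at wrist (316,260). Now I press the right side.

Call:
apply_moves(
  targets=[
    [0,0,0.8,0],
    [0,0,0.3,0],
    [0,0,0.2,0],
    [0,0,0.2,0],
    [0,0,0.2,0],
    [0,0,0.2,0],
    [0,0,0.2,0],
    [0,0,0.2,0],
  ],
)

```text
time_s: 8.0
eef_pos: [579.8, -29.8, 136.6]
ee_rot: [-0.0, 0.072, 0.997, 0.0]
force: [-0.7, -0.7, 0.0]
grip_width: -0.002
```

Call:
apply_moves(
  targets=[
    [0,0,0.1,0],
    [0,0,0.1,0],
    [0,0,0,0],
  ],
)

```text
time_s: 8.3
eef_pos: [579.9, -29.8, 136.2]
ee_rot: [0.0, 0.071, 0.997, -0.0]
force: [-5.1, 1.1, 13.1]
grip_width: -0.003
```

Call:
apply_moves(
  targets=[
    [0,0,-2,0],
    [0,0,-2,0],
    [2.5,3.3,0,0],
    [2.6,3.3,0,0],
    [2.6,3.4,0,0],
    [0,0,1.5,0],
    [0,0,0,0],
    [0,0,0,0],
  ],
)

```text
time_s: 9.1
eef_pos: [518.1, 79.8, 160.0]
ee_rot: [-0.0, 0.072, 0.997, -0.0]
force: [0.6, 0.1, 0.6]
grip_width: -0.002
```

```bash
python3 st.py; python3 -c "
from h import *
c=capture('wrist'); cv2.imwrite('pics/w5.png',c['img'][:,:,::-1])
c=capture('side'); cv2.imwrite('pics/s5.png',cv2.resize(c['img'][210:330,210:370,::-1],(800,600)))"
```

```text
9.1 [518.1  79.8 160. ] a 81.77 F [0.6 0.1 0.6] g -0.002 dq 0.014
left tool dx,dy cm [-7.61 10.02]
far tool dx,dy cm [-15.22   0.03]
right tool dx,dy cm [-7.62 -9.98]
near tool dx,dy cm [-0.02  0.02]
```

View pics/w5.png

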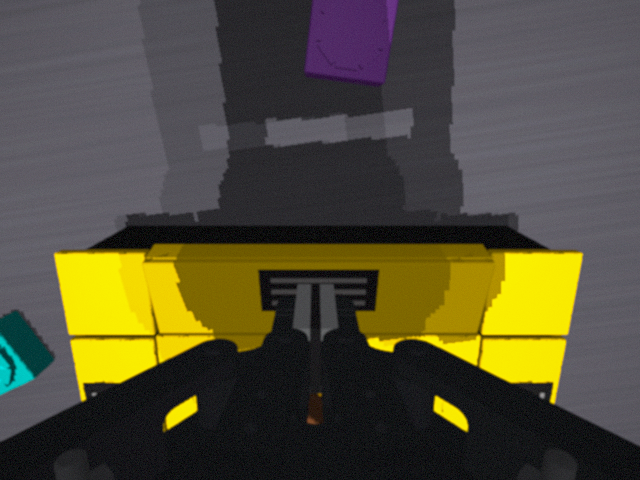

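View pics/s5.png

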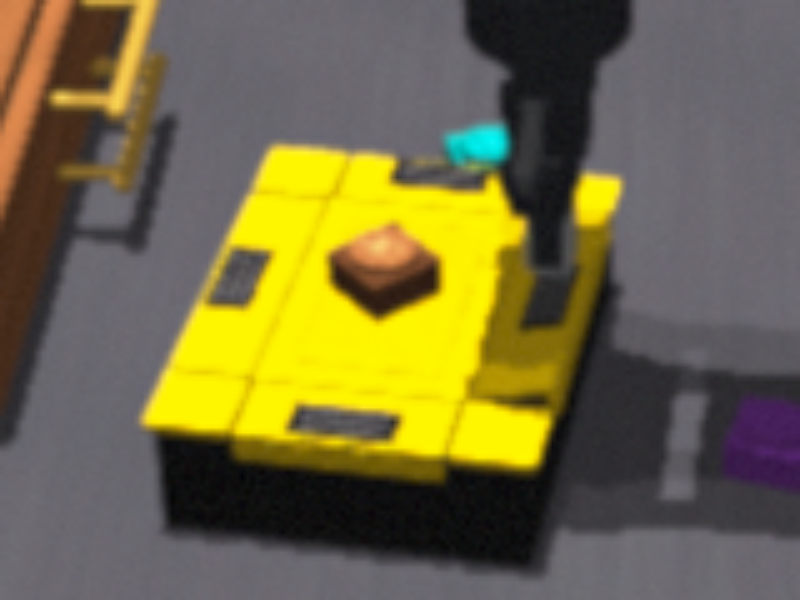

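The right side is shut, at side crop (440,175). The near side is still up, and the tips are over its pad at wrist (318,290). Now I press the near side.

Call:
apply_moves(
  targets=[
    [0,0,0.8,0],
    [0,0,0.3,0],
    [0,0,0.2,0],
    [0,0,0.2,0],
    [0,0,0.2,0],
    [0,0,0.2,0],
    [0,0,0.2,0],
    [0,0,0.2,0],
  ],
)

```text
time_s: 10.0
eef_pos: [517.9, 80.1, 136.7]
ee_rot: [0.0, 0.072, 0.997, 0.0]
force: [-1.3, -0.2, 0.1]
grip_width: -0.002
```

Call:
apply_moves(
  targets=[
    [0,0,0.1,0],
    [0,0,0.1,0],
    [0,0,0,0],
  ],
)

```text
time_s: 10.3
eef_pos: [517.9, 80.2, 136.3]
ee_rot: [0.0, 0.071, 0.997, -0.0]
force: [-6.1, 0.3, 16.3]
grip_width: 0.003
```

Call:
apply_moves(
  targets=[
    [0,0,-2,0],
    [0,0,-4,0],
    [3,0,-4,0],
    [4,0,-2,0],
    [4,0,0,0],
    [4,0,0,0],
    [0,0,0,0],
    [0,0,0,0],
  ],
)

```text
time_s: 11.1
eef_pos: [369.4, 101.6, 255.3]
ee_rot: [0.001, 0.071, 0.997, 0.0]
force: [0.3, 0.3, 0.0]
grip_width: 0.004
```

```bash
python3 st.py; python3 -c "
from h import *
c=capture('top'); cv2.imwrite('pics/t6.png',cv2.resize(c['img'][160:280,220:380,::-1],(800,600),interpolation=cv2.INTER_CUBIC))
c=capture('side'); cv2.imwrite('pics/s6.png',cv2.resize(c['img'][210:330,210:370,::-1],(800,600)))"
```

```text
11.1 [369.4 101.6 255.3] a 81.81 F [0.3 0.3 0. ] g 0.004 dq 0.038
left tool dx,dy cm [-22.61   9.97]
far tool dx,dy cm [-3.021e+01 -3.000e-02]
right tool dx,dy cm [-22.61 -10.03]
near tool dx,dy cm [-15.01  -0.03]
```

View pics/t6.png

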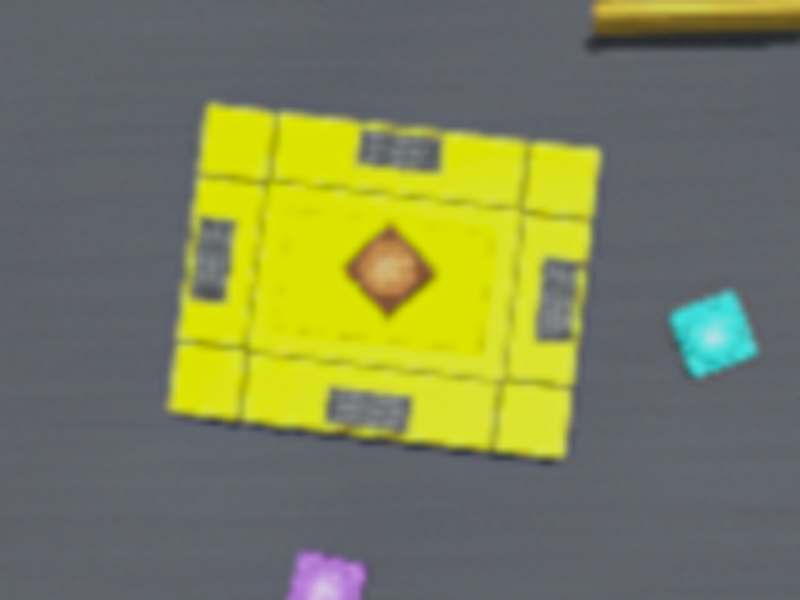

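View pics/s6.png

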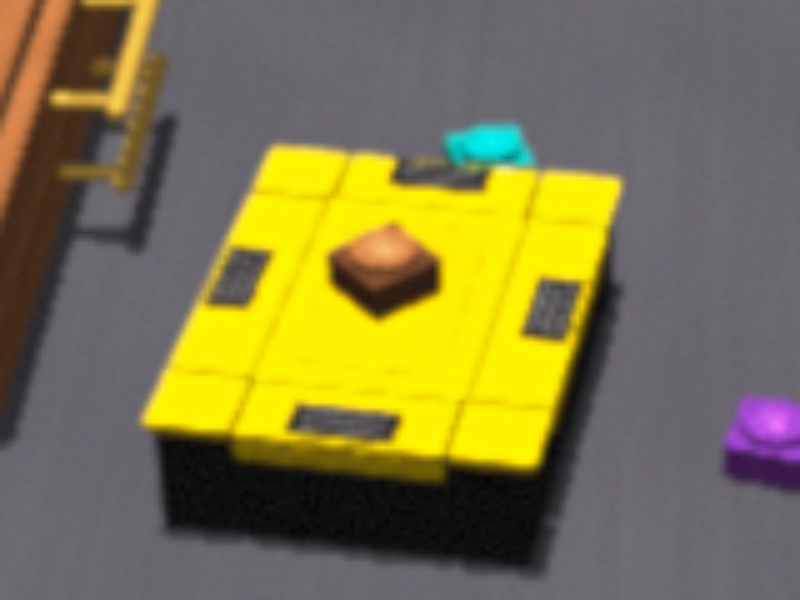

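All four sides are level, and the box and star block sit at the same pixels as at the start. I'll hand in.

```bash
python3 -c "
from rig import ctrl
print(ctrl.finish_job())"
```

```text
the job is handed in; nothing more can be done
None
```

The lid is closed: I pressed the left, far, right and near sides in turn with the closed fingertips, and handed the job in at about 11 s of the 51 s allowed.

- **Hard stop:** each side met its stop with the tool at about the same height (TCP z about 136 mm). The readings there were 10–16 N upward, with about 5–6 N sideways.
- **Final pictures:** the top and side views show all four sides level with the corners and panel. The box, star block and both look-alikes are where they started, within what the pictures can resolve. The arm is clear, with the force reading near zero.
- **Not checked closely:** I did not compare the other loose items (jar, tin, roller and so on) before and after. The arm never went near them.

No check failed or disagreed. One early network estimate of the lid centre from the side camera was about 30 mm off in y, so I used the measured lid corners and pads instead.

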